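Screw the plug into the waste canister's filler neck

TASK

Close the waste canister before the ship rolls: put the grey screw plug into its filler neck, find the start of the thread by feel without forcing or cross-threading it, and screw it in clockwise until it is fully home with its flange down on the neck's rim. Let go, and leave the bottles and the beaker where they stand.

Things in the scene. Friction and masses are not known exactly. Their poses are not given: they have to be found in the camera images.
- plug_center (a point): Loose grey screw plug, 61 mm tall, about 120 g, standing upright on the bench. This point is on its axis, half-way up. Grip bar on top, 50 long x 14 wide, reaching from 0.5 to 30.5 mm above this point (pinch across its 14 mm); flange 60 mm in diameter, from 5.5 below to 0.5 mm above. x: along the bar and lugs, z: up. A half turn gives the same plug.
- plug: The same plug; origin at the centre of the underside of its shank, 30.5 mm below plug_center, z up. The shank is 36 mm in diameter, 25 mm from the foot to the flange's underside. Two thread lugs, 4 mm tall, 7 mm wide, 45 mm over both, stand out at its very foot, in line with the bar.
- port (a point): Centre of the mouth of the filler neck, level with its rim, z up. Neck 56 mm outside, bore 48 mm, 40 mm tall, rigid. Inside is a two-start right-hand thread, 39 mm inner diameter, whose angle differs every time and is not measured (it repeats every half turn). Fully home: the flange's underside lies on the rim (plug_center 5.5 mm above) and the plug meets a hard stop; don't force it there.
- crest (a point): Thread's crest, on the neck's axis 10 mm below the rim: the lugs land on it, flange 9 to 15 mm above the rim. Turned counter-clockwise (from above) under a light press of 3 to 8 N, the plug climbs up to 6 mm within 128 degrees, then drops into the thread start. Turned clockwise on the crest it hits a blunt wall and jams (cross-threading).
- start (a point): Level of the thread start, on the neck's axis, 20 mm below the rim: the lugs' undersides stand here after the drop, the flange 5 mm above the rim. The gap is 40 degrees wide, closed beyond by a 12 degree wall. From here turning clockwise takes the plug down over 125 to 150 degrees (2.7 mm per rad, 1.5 mm play). Let the grip follow it down; it stays put if regrasped.
- canister: White plastic waste canister, fixed to the bench, 170 x 150 x 100 mm, origin under its centre, z up. The neck stands on its top, 30 mm to -x of its centre, its rim 140 mm above the bench; a low carrying handle, 35 mm tall, stands on its top from 18 to 75 mm to +x of its centre.
- bottle_a: Loose amber glass sample bottle, 52 mm in diameter, 105 mm tall, standing towards the back of the bench; origin under its centre. Leave alone.
- bottle_b: Second such bottle, same size, beside the first; origin under its centre. Leave alone.
- beaker: Loose glass beaker, 68 mm in diameter, 80 mm tall, standing between canister and plug; origin under its centre. Leave alone.

How it is judged:
On the way:
1. the plug has dropped into the thread start: upright in the neck, flange less than 7 mm above the rim (horizontal distance between plug_center and port below 0.005 m and z of plug_center in the frame of port below 0.0125 m and angle between plug_center's own z axis and vertical below 0.12 rad), for 0.1 s.
At the end, for the whole second after the job is handed in: The plug is fully home in the canister's neck: upright within 0.06 rad, on the neck's axis within 4 mm, its flange down on the rim (less than 1.5 mm above it), released and at rest (horizontal distance between plug_center and port below 0.004 m and z of plug_center in the frame of port below 0.007 m and angle between plug_center's own z axis and vertical below 0.06 rad and linear speed of plug below 0.01 m/s and contact force between plug and canister above 0.2 N); the robot touches nothing.
It fails at once if the plug is forced: it presses on the canister or its thread with more than 60 N (contact force between plug and canister above 60 N).
It fails at once if a bottle or the beaker is moved by more than 30 mm or tipped (distance of any of bottle_a, bottle_b, beaker from where it was at the start of the episode above 0.03 m or angle between any of bottle_a, bottle_b, beaker's own z axis and vertical above 0.5 rad).
It also fails if it takes over 72 s, if anything falls off the work surface, if the arm or the gripper's body presses on something with over 40 N, if the wrist force passes 120 N, or if a joint passes its speed limit or range.

ROBOT

A 6-joint arm with a two-finger parallel gripper is mounted at the origin on the work surface. World frame = base frame: x ahead of the robot, y to its left, z up, the work surface at z = 0. Lengths are in m, angles in rad, forces in N, time in s.
With the tool pointing down it reaches from about 0.35 to 0.875 m from the base axis. Payload 4.2 kg.
Tool frame: the origin (TCP) lies midway between the tips of the shut fingers; the grasp point (between the pads) lies 19 mm behind it; x points along the fingers, y is the direction in which the jaws open and shut, and the axes are right-handed (so a half turn about x gives the same grasp; the last joint's range is limited). The gripper opens to 87 mm and grips with 3 to 60 N. Pads are 19 mm wide; open, the fingers measure 117 mm over their backs; the gripper's body (75 mm by 190 mm) begins 51 mm behind the grasp point.
Start: joints at [1.427, 0.385, 0.008, 0, -1.194, -0.259], TCP at [0.245, 0.575, 0.223] pointing down, gripper open.
Joint ranges: [-3.14, 3.14], [-1.21, 2.06], [-1.07, 1.41], [-3.16, 2.05], [-2.99, -0.16], [-3.1, 3.1]. Speed limits (rad/s): [2.79, 2.79, 3.14, 3.14, 3.14, 3.14].

INTERFACE

Orientations are given as a rotation vector (axis times angle).
In Python, from cell import env gives the robot as it stands. The module is installed in compiled form; this text tells all that it offers.
- The arm moves only by the tool play_rows, never from a script. Its argument "moves" is a list of rows, each an object of numbers: "dx", "dy", "dz": the shift along the tool's x, y, z in cm; "yaw": the turn about the tool's x in rad; "fingers": the finger opening in cm, from 0 to 8.7. A call has 1 to 10 rows; each row is the pose to reach, as a shift and turn from the pose commanded when the call began, along the tool's axes at that moment; what a row does not reach only later rows make up. A row lasts 1/8 s, in which the tool goes at most 62.5 mm and 10.7 degrees, less where a joint would pass 70% of its speed; a pose out of reach is approached as far as the arm can. A call with a gripper value outside its range is refused whole. The fingers move at their own pace and stop on an object; "newtons" is the grip in N (left out, the last holds). Time passes only in rows, so rows that repeat a pose let the fingers close. It gives the time, the measured TCP pose, the force and the opening at its end, in the units of the state.
- env.get_state(): the state, without advancing time (a new reading comes with each control period).
- env.read_camera(name): name is "side" or "top"; returns (picture, depth): 480x640x3 uint8, blue, green, red; 480x640 float32, m along the optical axis (not along the pixel's ray), 0 where there is no reading.
- env.camera_info(name): a dict with "mtx" (3x3 intrinsics, pixels), "world_to_cam" (4x4, takes a point from world to camera coordinates). Camera axes: x right, y down, z forward; pixel columns grow to the right and rows downward; lengths in m; the calibration is good to about 2 mm. A picture is of the moment at which its call begins. camera_info takes no time and is no camera call.
- env.sign_off(): hands the job in, once; it reports no verdict.
The state is a dict: "t": time; "joints": joint angles; "dq": joint speeds; "effort": joint torques, N m; "tool_pos": TCP position; "tool_rot": TCP orientation; "force": force on the tool from outside, world axes, zero at the start; "wrist_torque": the same for the moment, N m; "gripper_width": finger opening in m.
Only numpy, scipy, OpenCV 4.12 (cv2) and the standard library are available. Lean on these libraries where they do the work, as an engineer would, in place of code of your own. Each camera call takes 0.05 s, during which the arm holds its last target.

## Working session

There is one attempt and no reset: what is moved stays moved. The work goes in short steps, Python scripts to look and compute and a tool call to move; the robot and the scene stay as the last step left them, time stands still between calls to the robot, and variables do not carry over. Pictures are saved under pics/ and viewed, and the job is handed in when it is done.

Besides the shell and the picture viewer there is one more tool, called after "Request:" in YAML: its name, and indented under it one key for each argument. play_rows: Moves the arm, as the interface text tells. Its arguments: {"type":"object","properties":{"moves":{"type":"array"},"newtons":{"type":"number"}},"required":["moves"]}

```bash
mkdir -p pics; cat > h.py <<'E'
import numpy as np, cv2
from cell import env
from scipy.spatial.transform import Rotation as R
def snap(n,f):
    p,d=env.read_camera(n); cv2.imwrite('pics/'+f+'.png',p); np.save('pics/'+f+'.npy',d); return p,d
def world(n,u,v,z=None,d=None):
    i=env.camera_info(n); K=i['mtx']; T=np.linalg.inv(i['world_to_cam'])
    r=np.linalg.inv(K)@np.array([u,v,1.]); 
    if d is not None: return T[:3,:3]@(r*d)+T[:3,3]
    w=T[:3,:3]@r; s=(z-T[2,3])/w[2]; return T[:3,3]+s*w
def cloud(n,d):
    v,u=np.indices(d.shape); i=env.camera_info(n);K=i['mtx']; T=np.linalg.inv(i['world_to_cam'])
    r=np.stack([(u-K[0,2])/K[0,0]*d,(v-K[1,2])/K[1,1]*d,d],-1)
    return r@T[:3,:3].T+T[:3,3]
E
python3 - <<'E'
from h import *
np.set_printoptions(precision=4,suppress=True)
for n in('top','side'): snap(n,n+'0'); i=env.camera_info(n); print(i['mtx'],np.linalg.inv(i['world_to_cam']))
s=env.get_state(); print(s); print(R.from_rotvec(s['tool_rot']).as_matrix())
E
```

```text
[[464.6546   0.     313.9556]
 [  0.     464.6546 237.3451]
 [  0.       0.       1.    ]] [[ 0.0126 -0.9817  0.19    0.3917]
 [-0.9999 -0.0125  0.0017 -0.0218]
 [ 0.0007 -0.19   -0.9818  1.0001]
 [ 0.      0.      0.      1.    ]]
[[454.0255   0.     318.2484]
 [  0.     454.0255 237.3957]
 [  0.       0.       1.    ]] [[-0.7309 -0.3553  0.5827  0.1499]
 [-0.682   0.4097 -0.6058  0.4373]
 [-0.0235 -0.8402 -0.5418  0.5013]
 [ 0.      0.      0.      1.    ]]
{'t': 0.1, 'joints': array([ 1.4266,  0.3855,  0.0068, -0.0004, -1.194 , -0.2586]), 'dq': array([ 0.0009, -0.0005,  0.0016,  0.0013, -0.0011,  0.0009]), 'effort': array([ -0.0001, -39.169 ,  18.7935,   4.232 ,   0.0135,  -0.0001]), 'tool_pos': array([0.2448, 0.5745, 0.2216]), 'tool_rot': array([-2.0003,  0.4106,  2.0009]), 'force': array([-0.173 , -0.1137,  0.8211]), 'wrist_torque': array([-0.0075, -0.0186,  0.0251]), 'gripper_width': 0.08734119538287594}
[[-0.0007 -0.3922 -0.9199]
 [-0.0018 -0.9199  0.3922]
 [-1.      0.0019 -0.0001]]
```

View pics/top0.png

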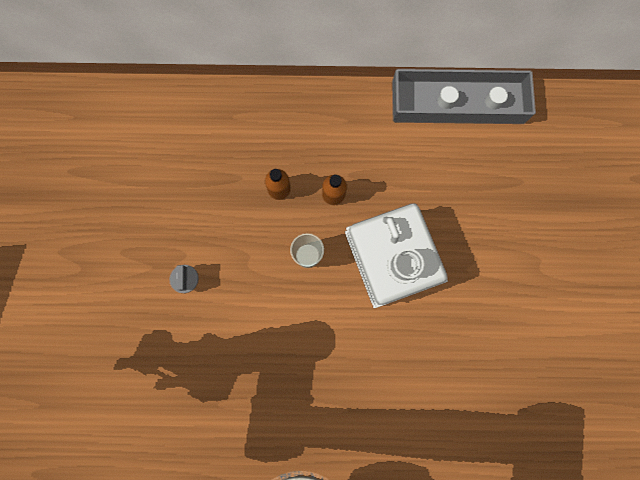

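View pics/side0.png

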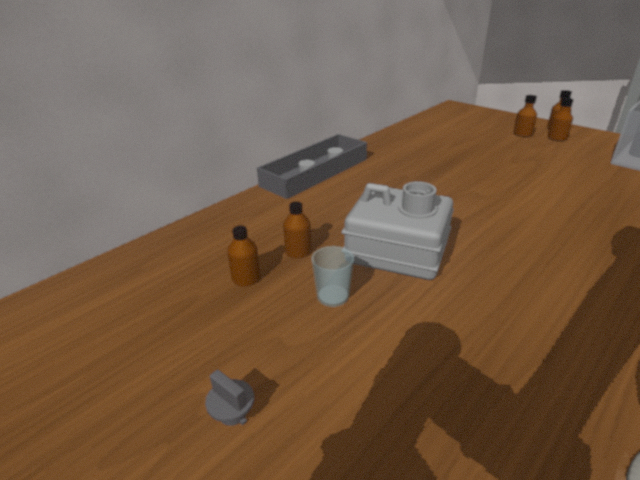

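```bash
python3 - <<'E'
from h import *
np.set_printoptions(precision=4,suppress=True)
p=cv2.imread('pics/top0.png'); 
a=cv2.resize(p[255:305,155:215],None,fx=8,fy=8,interpolation=cv2.INTER_CUBIC)
b=cv2.resize(p[240:290,380:440],None,fx=8,fy=8,interpolation=cv2.INTER_CUBIC)
cv2.imwrite('pics/c1.png',a);cv2.imwrite('pics/c2.png',b)
for n in('top','side'):
    c=cloud(n,np.load(f'pics/{n}0.npy'));d=np.load(f'pics/{n}0.npy')>0
    m=d&(c[...,2]>.13)&(c[...,2]<.15)&(abs(c[...,0]-.45)<.25)&(c[...,1]<-.1)&(c[...,1]>-.4)
    q=c[m]
    print(n,len(q),q.mean(0),q.min(0),q.max(0))
    # circle fit
    A=np.c_[2*q[:,:2],np.ones(len(q))];s=np.linalg.lstsq(A,(q[:,:2]**2).sum(1),rcond=None)[0];print('circ',s[:2],(s[2]+s[:2]@s[:2])**.5)
    vv,uu=np.nonzero(m);print(uu.min(),uu.max(),vv.min(),vv.max())
    m=d&(c[...,2]>.052)&(c[...,2]<.07)&(c[...,1]>.15)&(c[...,1]<.4)&(c[...,0]<.5)
    q=c[m];print('bar',len(q),q.mean(0)); 
    if len(q):
        print((q[:,:2].min(0)+q[:,:2].max(0))/2); w,V=np.linalg.eigh(np.cov(q[:,:2].T));print(w**.5,V[:,1])
        r=cv2.minAreaRect(q[:,:2].astype(np.float32)*1000);print(r)
    m=d&(c[...,2]>.028)&(c[...,2]<.034)&(c[...,1]>.15)&(c[...,1]<.4)&(c[...,0]<.5)
    q=c[m];print('fl',len(q),cv2.minEnclosingCircle(q[:,:2].astype(np.float32)*1000))
E
```

```text
top 402 [ 0.5341 -0.1871  0.1365] [ 0.4834 -0.2244  0.13  ] [ 0.6017 -0.1581  0.1436]
circ [ 0.5393 -0.184 ] 0.04195849559487038
386 423 217 278
bar 141 [0.481  0.2509 0.0601]
[0.4812 0.2517]
[0.0043 0.0105] [-0.9964 -0.0845]
((481.5780029296875, 251.45974731445312), (35.206932067871094, 14.280680656433105), 4.061934947967529)
fl 285 ((487.9213562011719, 251.97032165527344), 29.768999099731445)
side 548 [ 0.524  -0.1878  0.136 ] [ 0.4822 -0.2244  0.13  ] [ 0.6003 -0.157   0.1431]
circ [ 0.5365 -0.1825] 0.04062584939430197
366 436 182 202
bar 412 [0.4792 0.2541 0.06  ]
[0.4808 0.2532]
[0.0043 0.0117] [-0.9967 -0.0814]
((480.77392578125, 253.1259307861328), (38.37456130981445, 14.218331336975098), 2.678600788116455)
fl 812 ((486.79095458984375, 252.7179718017578), 30.147945404052734)
```

View pics/c1.png

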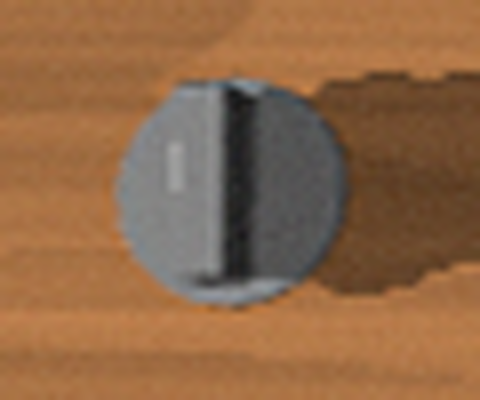

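View pics/c2.png

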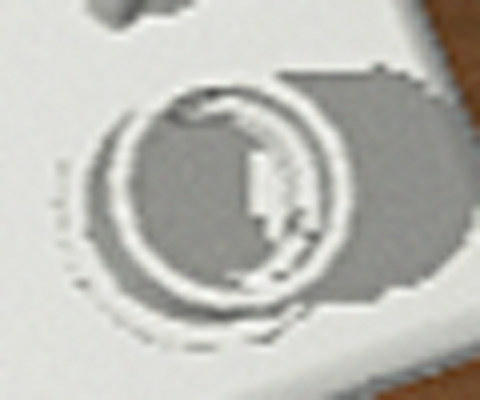

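```bash
python3 - <<'E'
from h import *
np.set_printoptions(precision=4,suppress=True)
print('neck top px',world('top',408.3,264.3,.14))
print('flange px',world('top',183.6,278.6,.031))
from scipy.optimize import least_squares
for n in('top','side'):
    d=np.load(f'pics/{n}0.npy');c=cloud(n,d)
    m=(d>0)&(c[...,2]>.136)&(c[...,2]<.146)
    q=c[m]; q=q[np.hypot(q[:,0]-.50,q[:,1]+.193)<.045]
    f=lambda p:np.maximum(abs(np.hypot(q[:,0]-p[0],q[:,1]-p[1])-.026)-.002,0)
    s=least_squares(f,[.505,-.193],loss='soft_l1',f_scale=.001);print(n,len(q),s.x,s.cost,np.median(q[:,2]),(q.min(0)+q.max(0))/2,q.min(0),q.max(0))
    m=(d>0)&(c[...,2]>.092)&(c[...,2]<.108)&(c[...,1]<-.05)&(c[...,1]>-.4)&(c[...,0]>.35)&(c[...,0]<.75)
    print(cv2.minAreaRect(c[m][:,:2].astype(np.float32)*1000))
    m=(d>0)&(c[...,2]>.02)&(c[...,2]<.2)&(c[...,1]<.16)&(c[...,1]>-.05)&(c[...,0]>.35)&(c[...,0]<.75)
    q=c[m];print('bb',q.min(0),q.max(0))
    m=(d>0)&(c[...,2]>.036)&(c[...,2]<.07)&(c[...,1]>.15)&(c[...,1]<.4)&(c[...,0]<.55)
    q=c[m];print('bar',cv2.minAreaRect(q[:,:2].astype(np.float32)*1000),q.min(0),q.max(0))
p=cv2.imread('pics/side0.png'); 
a=cv2.resize(p[360:430,190:270],None,fx=8,fy=8,interpolation=cv2.INTER_CUBIC)
b=cv2.resize(p[170:230,380:460],None,fx=8,fy=8,interpolation=cv2.INTER_CUBIC)
cv2.imwrite('pics/c3.png',a);cv2.imwrite('pics/c4.png',b)
E
```

```text
neck top px [ 0.5092 -0.1969  0.14  ]
flange px [0.488  0.2509 0.031 ]
top 212 [ 0.5113 -0.1962] 3.2151147936728597e-07 0.13967077197717942 [ 0.5109 -0.1963  0.1399] [ 0.4834 -0.2244  0.1363] [ 0.5384 -0.1683  0.1436]
((588.8582153320312, -165.273193359375), (275.07427978515625, 149.30067443847656), 21.290653228759766)
bb [ 0.5112 -0.05    0.02  ] [0.7184 0.0843 0.1083]
bar ((488.16754150390625, 252.01271057128906), (49.72352600097656, 14.429737091064453), 3.227520704269409) [0.4634 0.2436 0.0368] [0.5131 0.2599 0.0648]
side 249 [ 0.511 -0.195] 1.6978830355107622e-05 0.1399534006363105 [ 0.5108 -0.1953  0.1396] [ 0.4822 -0.2244  0.136 ] [ 0.5394 -0.1663  0.1431]
((588.7886352539062, -163.5201416015625), (277.1866455078125, 148.37142944335938), 21.413583755493164)
bb [ 0.5102 -0.05    0.02  ] [0.711  0.0881 0.1072]
bar ((486.9913024902344, 253.36923217773438), (51.01057434082031, 14.37353801727295), 3.3259315490722656) [0.4617 0.2448 0.036 ] [0.5126 0.2613 0.0637]
```

View pics/c3.png

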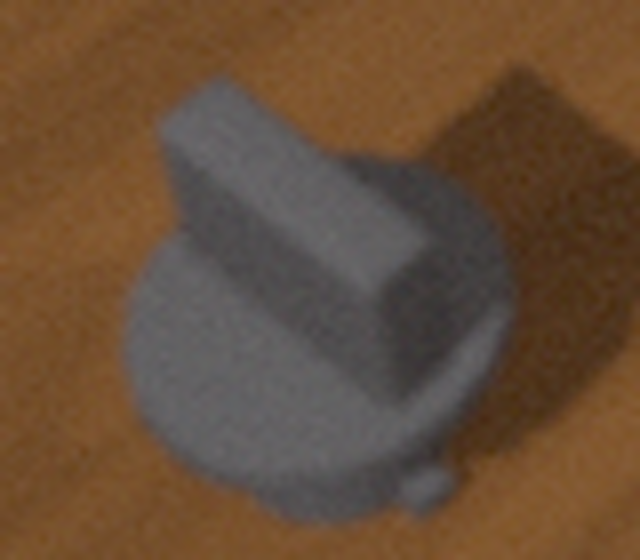

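View pics/c4.png

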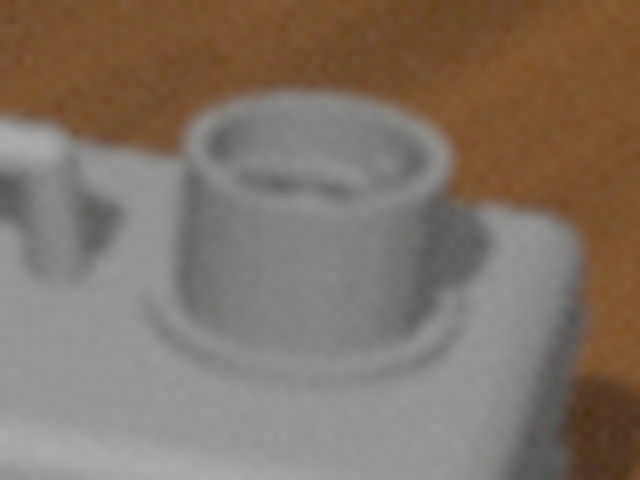

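Request:
play_rows:
  moves:
    - {"dx":0,"dy":2,"dz":-3.5,"yaw":0.18,"fingers":8.7}
    - {"dx":0,"dy":4,"dz":-7,"yaw":0.36}
    - {"dx":0,"dy":6,"dz":-10.5,"yaw":0.54}
    - {"dx":0,"dy":8,"dz":-14,"yaw":0.72}
    - {"dx":1,"dy":10,"dz":-17.5,"yaw":0.9}
    - {"dx":2,"dy":12,"dz":-21,"yaw":1.08}
    - {"dx":3,"dy":14,"dz":-24.5,"yaw":1.26}
    - {"dx":4,"dy":16,"dz":-28,"yaw":1.44}
    - {"dx":5,"dy":18,"dz":-31.5,"yaw":1.62}
    - {"dx":6,"dy":20.1,"dz":-34.9,"yaw":1.8}
  newtons: 30

```text
invalid input
```

```bash
cat >> h.py <<'E'
def st(tx=None,ty=None,tyaw=None,p=1):
    s=env.get_state(); M=R.from_rotvec(s['tool_rot']).as_matrix(); y=np.degrees(np.arctan2(M[1,1],M[0,1]))
    np.set_printoptions(precision=4,suppress=True)
    print('t',s['t'],'pos',s['tool_pos'],'yawdeg',y,'F',s['force'],'T',s['wrist_torque'],'w',s['gripper_width'],'tilt',np.degrees(np.arccos(-M[2,0])));print('q',np.degrees(s['joints']))
    if tx is not None:
        v=M.T@np.array([tx-s['tool_pos'][0],ty-s['tool_pos'][1],0]); print('need cm',v*100)
    if tyaw is not None: print('yaw need rad (cw+)',np.radians((y-tyaw+180)%360-180))
E
python3 -c "
from h import *
st(.4875,.2527,93.3)"
```

```text
t 0.1 pos [0.2448 0.5745 0.2216] yawdeg -113.08975684730918 F [-0.173  -0.1137  0.8211] T [-0.0075 -0.0186  0.0251] w 0.08734119538287594 tilt 0.11110442780655164
q [ 81.7373  22.0848   0.3881  -0.0245 -68.412  -14.818 ]
need cm [  0.0424  20.082  -34.9472]
yaw need rad (cw+) 2.6810045078035296
```

Request:
play_rows:
  moves:
    - {"dx":0,"dy":2,"dz":-3.5,"yaw":0.18,"fingers":8.7}
    - {"dx":0,"dy":4,"dz":-7,"yaw":0.36,"fingers":8.7}
    - {"dx":0,"dy":6,"dz":-10.5,"yaw":0.54,"fingers":8.7}
    - {"dx":0,"dy":8,"dz":-14,"yaw":0.72,"fingers":8.7}
    - {"dx":1,"dy":10,"dz":-17.5,"yaw":0.9,"fingers":8.7}
    - {"dx":2,"dy":12,"dz":-21,"yaw":1.08,"fingers":8.7}
    - {"dx":3,"dy":14,"dz":-24.5,"yaw":1.26,"fingers":8.7}
    - {"dx":4,"dy":16,"dz":-28,"yaw":1.44,"fingers":8.7}
    - {"dx":5,"dy":18,"dz":-31.5,"yaw":1.62,"fingers":8.7}
    - {"dx":6,"dy":20.1,"dz":-34.9,"yaw":1.8,"fingers":8.7}
  newtons: 30

```text
t: 1.35
tool_pos: [0.4877, 0.252, 0.1619]
tool_rot: [-0.728, 1.446, 0.728]
force: [0.4, 1.0, 0.0]
gripper_width: 0.0873
```

```bash
python3 -c "
from h import *
st(.4875,.2527,93.3)"
```

```text
t 1.35 pos [0.4877 0.252  0.1619] yawdeg 143.44632673391385 F [0.3562 0.9684 0.0472] T [ 0.0767 -0.1614 -0.0026] w 0.08734625250871847 tilt 0.040322323336785586
q [ 44.2443  17.7337 -15.3609  -0.0082 -56.9451 -80.7935]
need cm [-0.      0.0591  0.0434]
yaw need rad (cw+) 0.8752185092876509
```

Request:
play_rows:
  moves:
    - {"dx":2,"dy":0.05,"dz":0.03,"yaw":0.18,"fingers":8.7}
    - {"dx":4,"dy":0.05,"dz":0.03,"yaw":0.36,"fingers":8.7}
    - {"dx":5,"dy":0.05,"dz":0.03,"yaw":0.54,"fingers":8.7}
    - {"dx":6,"dy":0.05,"dz":0.03,"yaw":0.72,"fingers":8.7}
    - {"dx":7,"dy":0.05,"dz":0.03,"yaw":0.875,"fingers":8.7}
    - {"dx":8,"dy":0.05,"dz":0.03,"yaw":0.875,"fingers":8.7}

```text
t: 2.1
tool_pos: [0.4868, 0.2536, 0.0818]
tool_rot: [-0.052, 1.571, 0.051]
force: [0.1, -0.2, 0.1]
gripper_width: 0.0872
```

```bash
python3 - <<'E'
from h import *
st(.4875,.2527,93.3)
snap('side','s1')
p=cv2.imread('pics/s1.png'); cv2.imwrite('pics/s1c.png',cv2.resize(p[280:480,120:370],None,fx=3,fy=3))
E
```

```text
t 2.1 pos [0.4868 0.2536 0.0818] yawdeg 93.75499444386186 F [ 0.0792 -0.1662  0.0741] T [ 0.043  -0.1496  0.0165] w 0.08721323716278097 tilt 0.036291232668568166
q [  44.4422   23.0421  -20.7904   -0.0063  -46.2036 -130.6828]
need cm [ 0.     -0.099   0.0611]
yaw need rad (cw+) 0.007941151123670028
```

View pics/s1c.png

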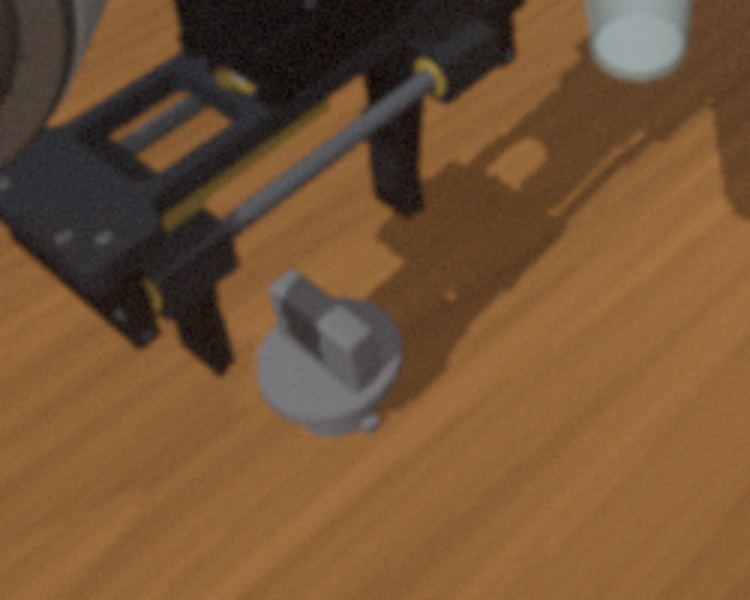

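The jaws straddle the bar symmetrically (bar at about (320,320) in the crop). I'll go down and grip.

Request:
play_rows:
  moves:
    - {"dx":1.6,"dy":-0.1,"dz":0.06,"yaw":0.008,"fingers":8.7}
    - {"dx":3.2,"dy":-0.1,"dz":0.06,"yaw":0.008,"fingers":8.7}
    - {"dx":4.8,"dy":-0.1,"dz":0.06,"yaw":0.008,"fingers":8.7}
    - {"dx":4.8,"dy":-0.1,"dz":0.06,"yaw":0.008,"fingers":6}
    - {"dx":4.8,"dy":-0.1,"dz":0.06,"yaw":0.008,"fingers":4}
    - {"dx":4.8,"dy":-0.1,"dz":0.06,"yaw":0.008,"fingers":2.5}
    - {"dx":4.8,"dy":-0.1,"dz":0.06,"yaw":0.008,"fingers":1}
    - {"dx":4.8,"dy":-0.1,"dz":0.06,"yaw":0.008,"fingers":0.5}
    - {"dx":4.8,"dy":-0.1,"dz":0.06,"yaw":0.008,"fingers":0.5}
  newtons: 30

```text
t: 3.28
tool_pos: [0.4877, 0.2529, 0.0347]
tool_rot: [-0.044, 1.57, 0.044]
force: [0.9, -1.2, 0.2]
gripper_width: 0.0349
```

```bash
python3 -c "
from h import *
st(.4875,.2527,93.3)"
```

```text
t 3.275 pos [0.4877 0.2529 0.0347] yawdeg 93.19637342192388 F [ 0.884  -1.1643  0.216 ] T [ 0.0301 -0.2125  0.0571] w 0.034910537633942265 tilt 0.022859048305337002
q [  44.3153   26.8213  -23.2655    0.0004  -39.8903 -131.1192]
need cm [-0.     -0.0169 -0.0253]
yaw need rad (cw+) -0.0018086249800029642
```

Request:
play_rows:
  moves:
    - {"dx":0,"dy":0,"dz":0,"yaw":0,"fingers":0.5}
    - {"dx":0,"dy":0,"dz":0,"yaw":0,"fingers":0.5}
    - {"dx":0,"dy":0,"dz":0,"yaw":0,"fingers":0.5}
    - {"dx":0,"dy":0,"dz":0,"yaw":0,"fingers":0.5}
    - {"dx":0,"dy":0,"dz":0,"yaw":0,"fingers":0.5}
    - {"dx":0,"dy":0,"dz":0,"yaw":0,"fingers":0.5}

```text
t: 4.03
tool_pos: [0.4876, 0.2528, 0.0345]
tool_rot: [-0.044, 1.57, 0.044]
force: [0.2, 0.1, -1.6]
gripper_width: 0.0139
```

```bash
python3 -c "
from h import *
st(.4875,.2527,93.3)"
```

```text
t 4.025 pos [0.4876 0.2528 0.0345] yawdeg 93.19648145060533 F [ 0.163   0.0704 -1.5718] T [ 0.0758 -0.1353  0.0608] w 0.013883494762621662 tilt 0.008370565559261184
q [  44.3162   26.8471  -23.2724   -0.0026  -39.8887 -131.1177]
need cm [ 0.     -0.0099 -0.0145]
yaw need rad (cw+) -0.0018067395238252734
```

Request:
play_rows:
  moves:
    - {"dx":-3,"dy":0,"dz":0,"yaw":0,"fingers":0.5}
    - {"dx":-7,"dy":0,"dz":0,"yaw":0,"fingers":0.5}
    - {"dx":-12,"dy":-1,"dz":0,"yaw":0,"fingers":0.5}
    - {"dx":-17,"dy":-5,"dz":0,"yaw":0,"fingers":0.5}
    - {"dx":-19.5,"dy":-10,"dz":0,"yaw":0,"fingers":0.5}
    - {"dx":-19.5,"dy":-16,"dz":0,"yaw":0,"fingers":0.5}
    - {"dx":-19.5,"dy":-22,"dz":0,"yaw":0,"fingers":0.5}
    - {"dx":-19.5,"dy":-28,"dz":0,"yaw":0,"fingers":0.5}
    - {"dx":-19.5,"dy":-34,"dz":-0.1,"yaw":0,"fingers":0.5}
    - {"dx":-19.5,"dy":-39,"dz":-0.2,"yaw":0,"fingers":0.5}

```text
t: 5.28
tool_pos: [0.507, -0.1388, 0.2296]
tool_rot: [-0.043, 1.57, 0.043]
force: [0.8, 0.3, -0.9]
gripper_width: 0.0141
```

Request:
play_rows:
  moves:
    - {"dx":0,"dy":-4,"dz":0,"yaw":0,"fingers":0.5}
    - {"dx":0,"dy":-5.9,"dz":0,"yaw":0,"fingers":0.5}
    - {"dx":0,"dy":-5.9,"dz":0,"yaw":0,"fingers":0.5}
    - {"dx":0,"dy":-5.9,"dz":0,"yaw":0,"fingers":0.5}
    - {"dx":0,"dy":-5.9,"dz":0,"yaw":0,"fingers":0.5}

```text
t: 5.9
tool_pos: [0.5108, -0.1945, 0.2297]
tool_rot: [-0.045, 1.57, 0.045]
force: [-0.6, 0.8, -1.2]
gripper_width: 0.0139
```

```bash
python3 - <<'E'
from h import *
st(.5108,-.1958,93.3)
snap('side','s2');snap('top','t2')
p=cv2.imread('pics/s2.png'); cv2.imwrite('pics/s2c.png',cv2.resize(p[80:280,300:550],None,fx=3,fy=3))
E
```

```text
t 5.9 pos [ 0.5108 -0.1945  0.2297] yawdeg 93.28885204117451 F [-0.5848  0.7887 -1.2376] T [ 0.0303 -0.216   0.046 ] w 0.013885588422501193 tilt 0.015393101198692258
q [ -3.8536  14.1068 -10.0023  -0.0131 -65.8812 -82.8522]
need cm [-0.     -0.1292 -0.0083]
yaw need rad (cw+) -0.00019456858638155117
```

View pics/s2c.png

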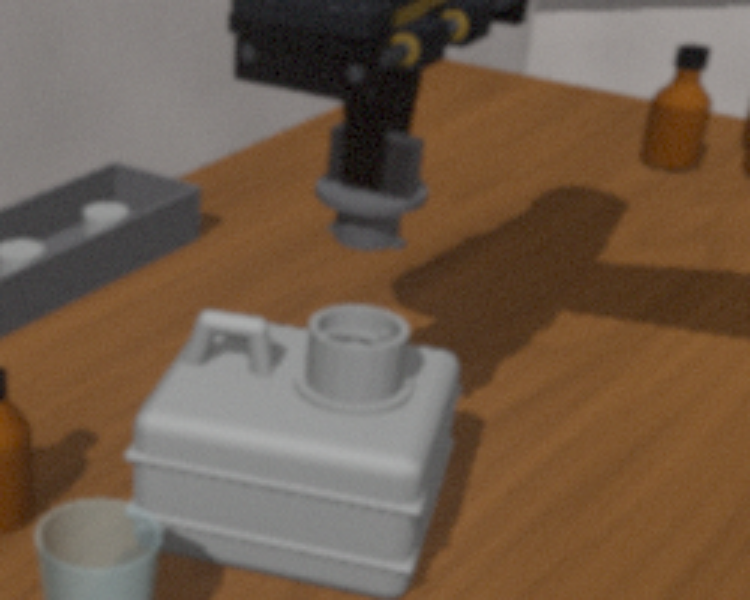

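View pics/t2.png

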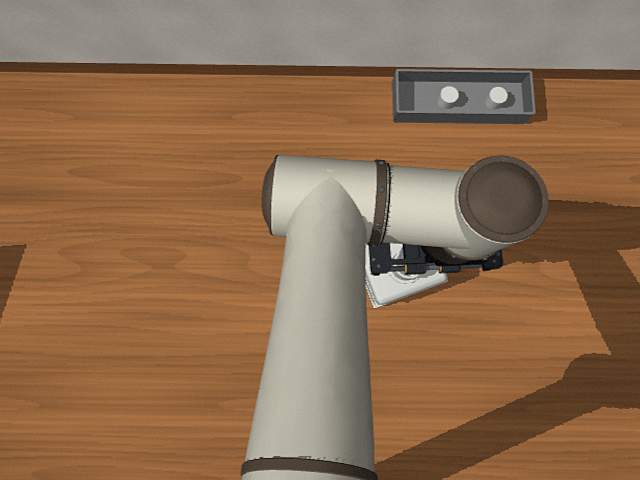

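```bash
python3 - <<'E'
from h import *
from scipy.optimize import least_squares
d=np.load('pics/s2.npy');c=cloud('side',d)
for lo,hi,r in((.2195,.2275,.03),(.199,.217,.018),(.136,.1415,.028)):
    m=(d>0)&(c[...,2]>lo)&(c[...,2]<hi)
    q=c[m];q=q[np.hypot(q[:,0]-.511,q[:,1]+.195)<.045]
    vis=q
    # near-side boundary points: outer radius envelope
    f=lambda p:np.hypot(q[:,0]-p[0],q[:,1]-p[1])-r
    s=least_squares(f,[.511,-.195],loss='soft_l1',f_scale=.0005)
    ph=np.degrees(np.arctan2(q[:,1]-s.x[1],q[:,0]-s.x[0]))
    print(lo,len(q),s.x,np.median(abs(s.fun)),np.percentile(ph,[2,50,98]))
E
```

```text
0.2195 251 [ 0.51231415 -0.19521434] 0.001796418115973461 [-171.57133812  105.51547658  175.39946707]
0.199 222 [ 0.51190052 -0.19362928] 0.0006337130875805758 [-173.65011972  114.3928307   176.18194226]
0.136 233 [ 0.51116846 -0.1949462 ] 0.0016138331637603753 [-165.28980579    9.22735781  173.13274389]
```

Request:
play_rows:
  moves:
    - {"dx":1,"dy":-0.13,"dz":-0.04,"yaw":0,"fingers":0.5}
    - {"dx":2,"dy":-0.13,"dz":-0.04,"yaw":0,"fingers":0.5}
    - {"dx":3,"dy":-0.13,"dz":-0.04,"yaw":0,"fingers":0.5}
    - {"dx":4,"dy":-0.13,"dz":-0.04,"yaw":0,"fingers":0.5}
    - {"dx":5,"dy":-0.13,"dz":-0.04,"yaw":0,"fingers":0.5}
    - {"dx":5.3,"dy":-0.13,"dz":-0.04,"yaw":0,"fingers":0.5}
    - {"dx":5.3,"dy":-0.13,"dz":-0.04,"yaw":0,"fingers":0.5}
    - {"dx":5.3,"dy":-0.13,"dz":-0.04,"yaw":0,"fingers":0.5}

```text
t: 7.0
tool_pos: [0.5107, -0.197, 0.177]
tool_rot: [-0.044, 1.569, 0.044]
force: [0.2, -0.2, -1.7]
gripper_width: 0.014
```

```bash
python3 - <<'E'
from h import *
st(.5104,-.1958,93.3)
snap('side','s3')
p=cv2.imread('pics/s3.png'); cv2.imwrite('pics/s3c.png',cv2.resize(p[110:260,330:520],None,fx=4,fy=4,interpolation=cv2.INTER_CUBIC))
E
```

```text
t 7.0 pos [ 0.5107 -0.197   0.177 ] yawdeg 93.1992790608626 F [ 0.1766 -0.1895 -1.6538] T [ 0.1049 -0.1382 -0.0295] w 0.013956065475301536 tilt 0.05646155150707496
q [ -4.1132  16.6953 -14.4647   0.0103 -58.7843 -82.6928]
need cm [-0.0001  0.1204 -0.0263]
yaw need rad (cw+) -0.0017579120136485052
```

View pics/s3c.png

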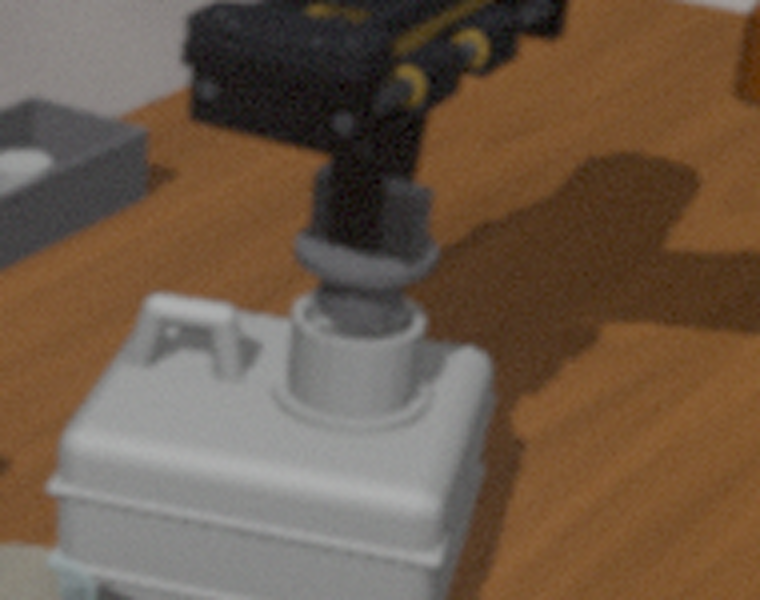

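```bash
python3 - <<'E'
from h import *
np.set_printoptions(precision=4,suppress=True)
i=env.camera_info('side')
def pr(p):
    q=i['world_to_cam']@np.r_[p,1]; q=i['mtx']@q[:3]; return q[:2]/q[2]
for p in([.511,-.1955,.14],[.511,-.1955,.1705],[.515,-.1955,.1705],[.511,-.1915,.1705]): u=pr(p);print(u,(u-[330,110])*4)
E
```

```text
[419.5351 189.081 ] [358.1405 316.324 ]
[421.2797 172.995 ] [365.1188 251.9798]
[419.2576 172.3563] [357.0306 249.425 ]
[419.9961 173.7581] [359.9843 255.0325]
```

Request:
play_rows:
  moves:
    - {"dx":0,"dy":0.07,"dz":0.02,"yaw":0,"fingers":0.5}
    - {"dx":0.2,"dy":0.07,"dz":0.02,"yaw":0,"fingers":0.5}
    - {"dx":0.3,"dy":0.07,"dz":0.02,"yaw":0,"fingers":0.5}
    - {"dx":0.4,"dy":0.07,"dz":0.02,"yaw":0,"fingers":0.5}
    - {"dx":0.4,"dy":0.07,"dz":0.02,"yaw":0,"fingers":0.5}

```text
t: 7.68
tool_pos: [0.5105, -0.1962, 0.1724]
tool_rot: [-0.044, 1.571, 0.044]
force: [0.7, -0.4, -1.8]
gripper_width: 0.0139
```

```bash
python3 -c "
from h import *
st(.5108,-.1960,93.3)"
```

```text
t 7.675 pos [ 0.5105 -0.1962  0.1724] yawdeg 93.1977028228837 F [ 0.7492 -0.4302 -1.8084] T [ 0.0489 -0.1582  0.0061] w 0.013860225353864592 tilt 0.016836758693239657
q [ -4.0315  16.9349 -14.8436  -0.002  -58.2382 -82.7698]
need cm [-0.      0.0149  0.0315]
yaw need rad (cw+) -0.0017854225561752088
```

Request:
play_rows:
  moves:
    - {"dx":0.1,"dy":0,"dz":0.02,"yaw":0,"fingers":0.5}
    - {"dx":0.2,"dy":0,"dz":0.02,"yaw":0,"fingers":0.5}
    - {"dx":0.2,"dy":0,"dz":0.02,"yaw":0,"fingers":0.5}

```text
t: 8.05
tool_pos: [0.5107, -0.1961, 0.1704]
tool_rot: [-0.044, 1.571, 0.044]
force: [-0.2, 0.1, -1.2]
gripper_width: 0.0141
```

Request:
play_rows:
  moves:
    - {"dx":0.1,"dy":0,"dz":0,"yaw":0,"fingers":0.5}
    - {"dx":0.2,"dy":0,"dz":0,"yaw":0,"fingers":0.5}
    - {"dx":0.2,"dy":0,"dz":0,"yaw":0,"fingers":0.5}

```text
t: 8.43
tool_pos: [0.5107, -0.1962, 0.1684]
tool_rot: [-0.044, 1.571, 0.044]
force: [-0.6, -0.1, -0.8]
gripper_width: 0.014
```

Request:
play_rows:
  moves:
    - {"dx":0.1,"dy":0,"dz":0,"yaw":0,"fingers":0.5}
    - {"dx":0.1,"dy":0,"dz":0,"yaw":0,"fingers":0.5}

```text
t: 8.68
tool_pos: [0.5107, -0.1962, 0.1674]
tool_rot: [-0.044, 1.571, 0.044]
force: [-0.2, 0.9, -0.0]
gripper_width: 0.0136
```

Request:
play_rows:
  moves:
    - {"dx":0.1,"dy":0,"dz":0,"yaw":0,"fingers":0.5}
    - {"dx":0.1,"dy":0,"dz":0,"yaw":0,"fingers":0.5}

```text
t: 8.93
tool_pos: [0.5107, -0.1962, 0.1665]
tool_rot: [-0.044, 1.57, 0.044]
force: [0.3, 0.6, -1.0]
gripper_width: 0.0139
```

Request:
play_rows:
  moves:
    - {"dx":0.1,"dy":0,"dz":0,"yaw":0,"fingers":0.5}
    - {"dx":0.1,"dy":0,"dz":0,"yaw":0,"fingers":0.5}

```text
t: 9.18
tool_pos: [0.5107, -0.1962, 0.1654]
tool_rot: [-0.044, 1.571, 0.044]
force: [0.1, 0.1, -0.7]
gripper_width: 0.0137
```

Request:
play_rows:
  moves:
    - {"dx":0.1,"dy":0,"dz":0,"yaw":0,"fingers":0.5}
    - {"dx":0.1,"dy":0,"dz":0,"yaw":0,"fingers":0.5}

```text
t: 9.43
tool_pos: [0.5107, -0.1962, 0.1644]
tool_rot: [-0.044, 1.571, 0.044]
force: [1.0, 0.3, -0.5]
gripper_width: 0.0139
```

Request:
play_rows:
  moves:
    - {"dx":0.05,"dy":0,"dz":0,"yaw":0,"fingers":0.5}
    - {"dx":0.05,"dy":0,"dz":0,"yaw":0,"fingers":0.5}

```text
t: 9.68
tool_pos: [0.5107, -0.1962, 0.164]
tool_rot: [-0.044, 1.57, 0.044]
force: [-0.2, -0.5, -0.6]
gripper_width: 0.0139
```

Request:
play_rows:
  moves:
    - {"dx":0.05,"dy":0,"dz":0,"yaw":0,"fingers":0.5}
    - {"dx":0.05,"dy":0,"dz":0,"yaw":0,"fingers":0.5}

```text
t: 9.93
tool_pos: [0.5108, -0.1962, 0.1636]
tool_rot: [-0.044, 1.57, 0.044]
force: [0.1, 0.7, -0.9]
gripper_width: 0.0137
```

Request:
play_rows:
  moves:
    - {"dx":0.05,"dy":0,"dz":0,"yaw":0,"fingers":0.5}
    - {"dx":0.05,"dy":0,"dz":0,"yaw":0,"fingers":0.5}

```text
t: 10.18
tool_pos: [0.5108, -0.1962, 0.1633]
tool_rot: [-0.044, 1.57, 0.044]
force: [-0.8, 0.5, 1.5]
gripper_width: 0.0137
```

Request:
play_rows:
  moves:
    - {"dx":0.05,"dy":0,"dz":0,"yaw":0,"fingers":0.5}
    - {"dx":0.05,"dy":0,"dz":0,"yaw":0,"fingers":0.5}

```text
t: 10.42
tool_pos: [0.5109, -0.1962, 0.1632]
tool_rot: [-0.044, 1.57, 0.044]
force: [-1.8, 1.9, 4.7]
gripper_width: 0.0137
```

Request:
play_rows:
  moves:
    - {"dx":0.05,"dy":0,"dz":0,"yaw":0,"fingers":0.5}
    - {"dx":0.05,"dy":0,"dz":0,"yaw":0,"fingers":0.5}

```text
t: 10.68
tool_pos: [0.5109, -0.1963, 0.1631]
tool_rot: [-0.044, 1.57, 0.044]
force: [-3.0, 1.6, 6.3]
gripper_width: 0.0137
```

Request:
play_rows:
  moves:
    - {"dx":-0.02,"dy":0,"dz":0,"yaw":-0.07,"fingers":0.5}
    - {"dx":-0.04,"dy":0,"dz":0,"yaw":-0.14,"fingers":0.5}
    - {"dx":-0.04,"dy":0,"dz":0,"yaw":-0.14,"fingers":0.5}

```text
t: 11.05
tool_pos: [0.5116, -0.1967, 0.1635]
tool_rot: [-0.155, 1.563, 0.152]
force: [-0.6, -0.6, 6.2]
gripper_width: 0.0138
```

Request:
play_rows:
  moves:
    - {"dx":-0.02,"dy":0,"dz":0,"yaw":-0.07,"fingers":0.5}
    - {"dx":-0.04,"dy":0,"dz":0,"yaw":-0.14,"fingers":0.5}
    - {"dx":-0.04,"dy":0,"dz":0,"yaw":-0.14,"fingers":0.5}

```text
t: 11.42
tool_pos: [0.5118, -0.1967, 0.1638]
tool_rot: [-0.264, 1.552, 0.261]
force: [-1.2, -0.8, 4.8]
gripper_width: 0.0139
```

```bash
python3 -c "
from h import *
st(.5108,-.1960,93.3)"
```

```text
t 11.425 pos [ 0.5118 -0.1967  0.1638] yawdeg 109.17229281735045 F [-1.181  -0.809   4.8343] T [-0.1931 -0.1564  0.0469] w 0.013859133618627046 tilt 0.17471211779449378
q [ -4.0421  17.457  -15.4841   0.0658 -56.8932 -66.8214]
need cm [-0.0004  0.0971 -0.0773]
yaw need rad (cw+) 0.2770237695034124
```

Request:
play_rows:
  moves:
    - {"dx":-0.015,"dy":0,"dz":0,"yaw":-0.07,"fingers":0.5}
    - {"dx":-0.03,"dy":0,"dz":0,"yaw":-0.14,"fingers":0.5}
    - {"dx":-0.03,"dy":0,"dz":0,"yaw":-0.14,"fingers":0.5}

```text
t: 11.8
tool_pos: [0.5118, -0.1964, 0.1639]
tool_rot: [-0.373, 1.536, 0.37]
force: [1.1, -0.1, 4.8]
gripper_width: 0.0136
```

Request:
play_rows:
  moves:
    - {"dx":-0.015,"dy":0,"dz":0,"yaw":-0.07,"fingers":0.5}
    - {"dx":-0.03,"dy":0,"dz":0,"yaw":-0.14,"fingers":0.5}
    - {"dx":-0.03,"dy":0,"dz":0,"yaw":-0.14,"fingers":0.5}

```text
t: 12.18
tool_pos: [0.5113, -0.1962, 0.1638]
tool_rot: [-0.481, 1.516, 0.48]
force: [0.8, 0.6, 4.9]
gripper_width: 0.014
```

```bash
python3 -c "
from h import *
st(.5108,-.1960,93.3)"
```

```text
t 12.175 pos [ 0.5113 -0.1962  0.1638] yawdeg 125.15635761363093 F [0.753  0.5535 4.9375] T [ 0.1343 -0.3334  0.0644] w 0.013963148933243612 tilt 0.07923286785523229
q [ -4.0206  17.4456 -15.487    0.0043 -56.9882 -50.8254]
need cm [-0.0001  0.042  -0.0332]
yaw need rad (cw+) 0.5559983280506234
```

Request:
play_rows:
  moves:
    - {"dx":0,"dy":0,"dz":0,"yaw":-0.07,"fingers":0.5}
    - {"dx":0,"dy":0,"dz":0,"yaw":-0.14,"fingers":0.5}
    - {"dx":0,"dy":0,"dz":0,"yaw":-0.14,"fingers":0.5}

```text
t: 12.55
tool_pos: [0.5104, -0.196, 0.1625]
tool_rot: [-0.588, 1.49, 0.59]
force: [0.7, -0.6, -0.7]
gripper_width: 0.0138
```

Request:
play_rows:
  moves:
    - {"dx":0,"dy":0,"dz":0,"yaw":-0.07,"fingers":0.5}
    - {"dx":0,"dy":0,"dz":0,"yaw":-0.14,"fingers":0.5}
    - {"dx":0,"dy":0,"dz":0,"yaw":-0.14,"fingers":0.5}

```text
t: 12.92
tool_pos: [0.5097, -0.1959, 0.1621]
tool_rot: [-0.695, 1.459, 0.699]
force: [-0.5, -0.6, -1.7]
gripper_width: 0.0138
```

```bash
python3 -c "
from h import *
st(.5108,-.1960,93.3)"
```

```text
t 12.925 pos [ 0.5097 -0.1959  0.1621] yawdeg 141.1392574047257 F [-0.5106 -0.6113 -1.7428] T [ 0.0344 -0.0279  0.0544] w 0.013830387713177015 tilt 0.17928436756355304
q [ -4.0331  17.5194 -15.6224  -0.0446 -57.0335 -34.8032]
need cm [-0.0003 -0.0891  0.0634]
yaw need rad (cw+) 0.8349525534215407
```

Request:
play_rows:
  moves:
    - {"dx":0.1,"dy":-0.06,"dz":0.04,"yaw":0,"fingers":0.5}
    - {"dx":0.2,"dy":-0.06,"dz":0.04,"yaw":0,"fingers":0.5}
    - {"dx":0.2,"dy":-0.06,"dz":0.04,"yaw":0,"fingers":0.5}

```text
t: 13.3
tool_pos: [0.5113, -0.1962, 0.1612]
tool_rot: [-0.698, 1.456, 0.699]
force: [-0.2, -0.5, -2.1]
gripper_width: 0.0137
```

Request:
play_rows:
  moves:
    - {"dx":0.1,"dy":0,"dz":0,"yaw":0,"fingers":0.5}
    - {"dx":0.2,"dy":0,"dz":0,"yaw":0,"fingers":0.5}
    - {"dx":0.2,"dy":0,"dz":0,"yaw":0,"fingers":0.5}

```text
t: 13.68
tool_pos: [0.5114, -0.1962, 0.1593]
tool_rot: [-0.699, 1.456, 0.699]
force: [0.0, 0.1, -1.1]
gripper_width: 0.0139
```

Request:
play_rows:
  moves:
    - {"dx":0.1,"dy":0,"dz":0,"yaw":0,"fingers":0.5}
    - {"dx":0.2,"dy":0,"dz":0,"yaw":0,"fingers":0.5}
    - {"dx":0.2,"dy":0,"dz":0,"yaw":0,"fingers":0.5}

```text
t: 14.05
tool_pos: [0.5114, -0.1963, 0.1573]
tool_rot: [-0.699, 1.456, 0.699]
force: [-0.5, 1.0, -0.6]
gripper_width: 0.0137
```

Request:
play_rows:
  moves:
    - {"dx":0.1,"dy":0,"dz":0,"yaw":0,"fingers":0.5}
    - {"dx":0.2,"dy":0,"dz":0,"yaw":0,"fingers":0.5}
    - {"dx":0.2,"dy":0,"dz":0,"yaw":0,"fingers":0.5}

```text
t: 14.42
tool_pos: [0.5114, -0.1962, 0.1553]
tool_rot: [-0.699, 1.456, 0.699]
force: [-0.0, 0.0, -1.7]
gripper_width: 0.0136
```

Request:
play_rows:
  moves:
    - {"dx":0.05,"dy":0,"dz":0,"yaw":0,"fingers":0.5}
    - {"dx":0.1,"dy":0,"dz":0,"yaw":0,"fingers":0.5}
    - {"dx":0.1,"dy":0,"dz":0,"yaw":0,"fingers":0.5}

```text
t: 14.8
tool_pos: [0.5115, -0.1962, 0.1544]
tool_rot: [-0.699, 1.455, 0.699]
force: [0.3, 0.3, -1.4]
gripper_width: 0.0137
```

```bash
python3 -c "
from h import *
st(.5108,-.1960,93.3)"
```

```text
t 14.8 pos [ 0.5115 -0.1962  0.1544] yawdeg 141.3226543772676 F [ 0.3216  0.2751 -1.3933] T [ 0.1004 -0.0854  0.0169] w 0.013696628684839507 tilt 0.002632763147528017
q [ -4.0332  18.0429 -16.1146  -0.0028 -55.8438 -34.6426]
need cm [ 0.      0.0667 -0.0218]
yaw need rad (cw+) 0.8381534344305868
```

Request:
play_rows:
  moves:
    - {"dx":0.05,"dy":0,"dz":0,"yaw":0,"fingers":0.5}
    - {"dx":0.05,"dy":0,"dz":0,"yaw":0,"fingers":0.5}

```text
t: 15.05
tool_pos: [0.5116, -0.1963, 0.1542]
tool_rot: [-0.699, 1.455, 0.699]
force: [-0.9, 0.7, 1.0]
gripper_width: 0.0137
```

Request:
play_rows:
  moves:
    - {"dx":0.05,"dy":0,"dz":0,"yaw":0,"fingers":0.5}
    - {"dx":0.05,"dy":0,"dz":0,"yaw":0,"fingers":0.5}

```text
t: 15.3
tool_pos: [0.5116, -0.1963, 0.1541]
tool_rot: [-0.7, 1.455, 0.699]
force: [-2.0, 1.7, 4.3]
gripper_width: 0.0138
```

Request:
play_rows:
  moves:
    - {"dx":0.05,"dy":0,"dz":0,"yaw":0,"fingers":0.5}
    - {"dx":0.05,"dy":0,"dz":0,"yaw":0,"fingers":0.5}

```text
t: 15.55
tool_pos: [0.5116, -0.1963, 0.1541]
tool_rot: [-0.7, 1.455, 0.699]
force: [-2.6, 1.6, 6.9]
gripper_width: 0.0138
```

Request:
play_rows:
  moves:
    - {"dx":0,"dy":0,"dz":0,"yaw":0.07,"fingers":0.5}
    - {"dx":0,"dy":0,"dz":0,"yaw":0.14,"fingers":0.5}
    - {"dx":0,"dy":0,"dz":0,"yaw":0.21,"fingers":0.5}
    - {"dx":0,"dy":0,"dz":0,"yaw":0.21,"fingers":0.5}

```text
t: 16.05
tool_pos: [0.5122, -0.1966, 0.1541]
tool_rot: [-0.538, 1.502, 0.535]
force: [-1.5, 0.7, 6.1]
gripper_width: 0.0138
```

Request:
play_rows:
  moves:
    - {"dx":0,"dy":0,"dz":0,"yaw":0.07,"fingers":0.5}
    - {"dx":0,"dy":0,"dz":0,"yaw":0.14,"fingers":0.5}
    - {"dx":0,"dy":0,"dz":0,"yaw":0.14,"fingers":0.5}

```text
t: 16.42
tool_pos: [0.5121, -0.1966, 0.1541]
tool_rot: [-0.429, 1.527, 0.427]
force: [-1.5, 0.8, 5.7]
gripper_width: 0.0138
```

```bash
python3 -c "
from h import *
st(.5108,-.1960,141.3)"
```

```text
t 16.425 pos [ 0.5121 -0.1966  0.1541] yawdeg 121.27913913988857 F [-1.4898  0.7627  5.6757] T [ 0.2736  0.3876 -0.0227] w 0.01377425616454496 tilt 0.1195634087522789
q [ -4.035   18.069  -16.1516   0.0552 -55.6689 -54.7169]
need cm [-0.0003  0.116  -0.0821]
yaw need rad (cw+) -0.3494299410926085
```

Request:
play_rows:
  moves:
    - {"dx":0,"dy":0,"dz":0,"yaw":0.07,"fingers":0.5}
    - {"dx":0,"dy":0,"dz":0,"yaw":0.14,"fingers":0.5}
    - {"dx":0,"dy":0,"dz":0,"yaw":0.14,"fingers":0.5}

```text
t: 16.8
tool_pos: [0.5121, -0.1965, 0.154]
tool_rot: [-0.319, 1.545, 0.317]
force: [-1.9, 0.6, 5.1]
gripper_width: 0.014
```

Request:
play_rows:
  moves:
    - {"dx":0,"dy":0,"dz":0,"yaw":0.07,"fingers":0.5}
    - {"dx":0,"dy":0,"dz":0,"yaw":0.14,"fingers":0.5}
    - {"dx":0,"dy":0,"dz":0,"yaw":0.14,"fingers":0.5}

```text
t: 17.18
tool_pos: [0.512, -0.1963, 0.1537]
tool_rot: [-0.21, 1.559, 0.209]
force: [-1.9, 0.5, 4.9]
gripper_width: 0.014
```

```bash
python3 -c "
from h import *
st(.5108,-.1960,141.3)"
```

```text
t 17.175 pos [ 0.512  -0.1963  0.1537] yawdeg 105.28363885326299 F [-1.8907  0.5201  4.8957] T [ 0.5316  0.2268 -0.0445] w 0.013956744148973596 tilt 0.08717318534156951
q [ -4.0234  18.0905 -16.1751   0.0117 -55.6477 -70.6995]
need cm [-0.0002  0.0559 -0.1067]
yaw need rad (cw+) -0.6286040865979219
```

Request:
play_rows:
  moves:
    - {"dx":0.02,"dy":0,"dz":0,"yaw":0.07,"fingers":0.5}
    - {"dx":0.04,"dy":0,"dz":0,"yaw":0.14,"fingers":0.5}
    - {"dx":0.06,"dy":0,"dz":0,"yaw":0.21,"fingers":0.5}
    - {"dx":0.08,"dy":0,"dz":0,"yaw":0.28,"fingers":0.5}
    - {"dx":0.08,"dy":0,"dz":0,"yaw":0.28,"fingers":0.5}

```text
t: 17.8
tool_pos: [0.5121, -0.1963, 0.1529]
tool_rot: [0.01, 1.569, -0.011]
force: [-2.4, 0.6, 5.3]
gripper_width: 0.0138
```

```bash
python3 -c "
from h import *
st(.5108,-.1960,141.3)"
```

```text
t 17.8 pos [ 0.5121 -0.1963  0.1529] yawdeg 89.25925417756577 F [-2.4232  0.6033  5.2628] T [ 0.3912  0.1914 -0.0315] w 0.01380874631068853 tilt 0.10926739595580019
q [ -4.0244  18.1409 -16.2291   0.0252 -55.5228 -86.7306]
need cm [-0.0003  0.032  -0.1343]
yaw need rad (cw+) -0.908282359794962
```

Request:
play_rows:
  moves:
    - {"dx":0.02,"dy":0,"dz":-0.02,"yaw":0.07,"fingers":0.5}
    - {"dx":0.04,"dy":0,"dz":-0.04,"yaw":0.14,"fingers":0.5}
    - {"dx":0.06,"dy":0,"dz":-0.04,"yaw":0.21,"fingers":0.5}
    - {"dx":0.08,"dy":0,"dz":-0.04,"yaw":0.28,"fingers":0.5}
    - {"dx":0.095,"dy":0,"dz":-0.04,"yaw":0.35,"fingers":0.5}
    - {"dx":0.095,"dy":0,"dz":-0.04,"yaw":0.35,"fingers":0.5}

```text
t: 18.55
tool_pos: [0.5122, -0.1963, 0.152]
tool_rot: [0.285, 1.549, -0.285]
force: [-0.5, 2.0, 4.8]
gripper_width: 0.0139
```

```bash
python3 -c "
from h import *
st(.5108,-.1960,141.3)"
```

```text
t 18.55 pos [ 0.5122 -0.1963  0.152 ] yawdeg 69.21014229162954 F [-0.5402  1.9735  4.7895] T [ 0.4424 -0.1512  0.0124] w 0.013948496202969925 tilt 0.16562938329603677
q [  -4.0205   18.1709  -16.3303    0.0209  -55.3341 -106.7813]
need cm [-0.0004 -0.0225 -0.14  ]
yaw need rad (cw+) -1.258205374305279
```

Request:
play_rows:
  moves:
    - {"dx":0.02,"dy":0,"dz":0,"yaw":0.07,"fingers":0.5}
    - {"dx":0.04,"dy":0,"dz":0,"yaw":0.14,"fingers":0.5}
    - {"dx":0.06,"dy":0,"dz":0,"yaw":0.21,"fingers":0.5}
    - {"dx":0.08,"dy":0,"dz":0,"yaw":0.28,"fingers":0.5}
    - {"dx":0.095,"dy":0,"dz":0,"yaw":0.35,"fingers":0.5}
    - {"dx":0.095,"dy":0,"dz":0,"yaw":0.35,"fingers":0.5}

```text
t: 19.3
tool_pos: [0.5121, -0.1963, 0.1511]
tool_rot: [0.558, 1.495, -0.557]
force: [-0.2, 1.8, 6.4]
gripper_width: 0.0137
```

```bash
python3 -c "
from h import *
st(.5108,-.1960,141.3)"
```

```text
t 19.3 pos [ 0.5121 -0.1963  0.1511] yawdeg 49.15747387983424 F [-0.1923  1.7994  6.3673] T [ 0.5126 -0.1078 -0.0242] w 0.013749894241741301 tilt 0.15673834856911392
q [  -4.0184   18.225   -16.4033    0.0219  -55.216  -126.8368]
need cm [-0.0004 -0.0665 -0.1177]
yaw need rad (cw+) -1.6081904619017688
```

Request:
play_rows:
  moves:
    - {"dx":0.015,"dy":0,"dz":0,"yaw":0.07,"fingers":0.5}
    - {"dx":0.035,"dy":0,"dz":0,"yaw":0.14,"fingers":0.5}
    - {"dx":0.055,"dy":0,"dz":0,"yaw":0.21,"fingers":0.5}
    - {"dx":0.07,"dy":0,"dz":0,"yaw":0.28,"fingers":0.5}
    - {"dx":0.09,"dy":0,"dz":0,"yaw":0.35,"fingers":0.5}
    - {"dx":0.09,"dy":0,"dz":0,"yaw":0.35,"fingers":0.5}

```text
t: 20.05
tool_pos: [0.5123, -0.1964, 0.1501]
tool_rot: [0.827, 1.405, -0.826]
force: [0.1, 1.2, 4.6]
gripper_width: 0.0143
```

```bash
python3 -c "
from h import *
st(.5108,-.1960,141.3)"
```

```text
t 20.05 pos [ 0.5123 -0.1964  0.1501] yawdeg 29.146084331397653 F [0.0848 1.2004 4.6081] T [ 0.2762 -0.3817 -0.1132] w 0.014250050009744221 tilt 0.1749939807921338
q [  -4.026    18.2929  -16.4637    0.0344  -55.0707 -146.8477]
need cm [-0.0005 -0.1117 -0.1085]
yaw need rad (cw+) -1.9574550974211689
```

Request:
play_rows:
  moves:
    - {"dx":0.02,"dy":0,"dz":0,"yaw":0.07,"fingers":0.5}
    - {"dx":0.04,"dy":0,"dz":0,"yaw":0.14,"fingers":0.5}
    - {"dx":0.06,"dy":0,"dz":0,"yaw":0.21,"fingers":0.5}
    - {"dx":0.06,"dy":0,"dz":0,"yaw":0.21,"fingers":0.5}

```text
t: 20.55
tool_pos: [0.5124, -0.1964, 0.1495]
tool_rot: [0.987, 1.333, -0.985]
force: [0.2, 0.6, 5.2]
gripper_width: 0.0139
```

```bash
python3 -c "
from h import *
st(.5108,-.1960,141.3)"
```

```text
t 20.55 pos [ 0.5124 -0.1964  0.1495] yawdeg 17.118927521010733 F [0.2157 0.6014 5.177 ] T [ 0.234  -0.3952  0.011 ] w 0.013891035903774761 tilt 0.19037915671299527
q [  -4.0274   18.3293  -16.5033    0.0375  -54.9796 -158.8753]
need cm [-0.0006 -0.1406 -0.089 ]
yaw need rad (cw+) -2.1673685834160796
```

Request:
play_rows:
  moves:
    - {"dx":0.015,"dy":0,"dz":0,"yaw":0.06,"fingers":0.5}
    - {"dx":0.03,"dy":0,"dz":0,"yaw":0.12,"fingers":0.5}
    - {"dx":0.03,"dy":0,"dz":0,"yaw":0.12,"fingers":0.5}

```text
t: 20.92
tool_pos: [0.5125, -0.1966, 0.1493]
tool_rot: [1.077, 1.285, -1.075]
force: [1.5, 0.7, 4.9]
gripper_width: 0.0139
```

```bash
python3 -c "
from h import *
st(.5108,-.1960,141.3)"
```

```text
t 20.925 pos [ 0.5125 -0.1966  0.1493] yawdeg 10.247795863807188 F [1.5346 0.7206 4.8884] T [ 0.0677 -0.4267 -0.0283] w 0.013910241818339905 tilt 0.2110838466068406
q [  -4.0335   18.3459  -16.5179    0.0504  -54.9291 -165.7477]
need cm [-0.0007 -0.1601 -0.0857]
yaw need rad (cw+) -2.2872924541722957
```

Request:
play_rows:
  moves:
    - {"dx":0.01,"dy":0,"dz":0,"yaw":0.05,"fingers":0.5}
    - {"dx":0.02,"dy":0,"dz":0,"yaw":0.1,"fingers":0.5}
    - {"dx":0.02,"dy":0,"dz":0,"yaw":0.1,"fingers":0.5}

```text
t: 21.3
tool_pos: [0.512, -0.1967, 0.1493]
tool_rot: [1.151, 1.243, -1.15]
force: [-0.5, 0.9, 6.5]
gripper_width: 0.0136
```

```bash
python3 -c "
from h import *
st(.5108,-.1960,141.3)
snap('side','s4')
p=cv2.imread('pics/s4.png'); cv2.imwrite('pics/s4c.png',cv2.resize(p[110:260,330:520],None,fx=4,fy=4,interpolation=cv2.INTER_CUBIC))
"
```

```text
t 21.3 pos [ 0.512  -0.1967  0.1493] yawdeg 4.522570322868097 F [-0.5357  0.8824  6.5408] T [ 0.0718 -0.0557 -0.0251] w 0.01355714942880001 tilt 0.146648336807623
q [  -4.0454   18.3387  -16.5459    0.0625  -54.978  -171.4679]
need cm [-0.0003 -0.1119 -0.0773]
yaw need rad (cw+) -2.3872164902809567
```

View pics/s4c.png

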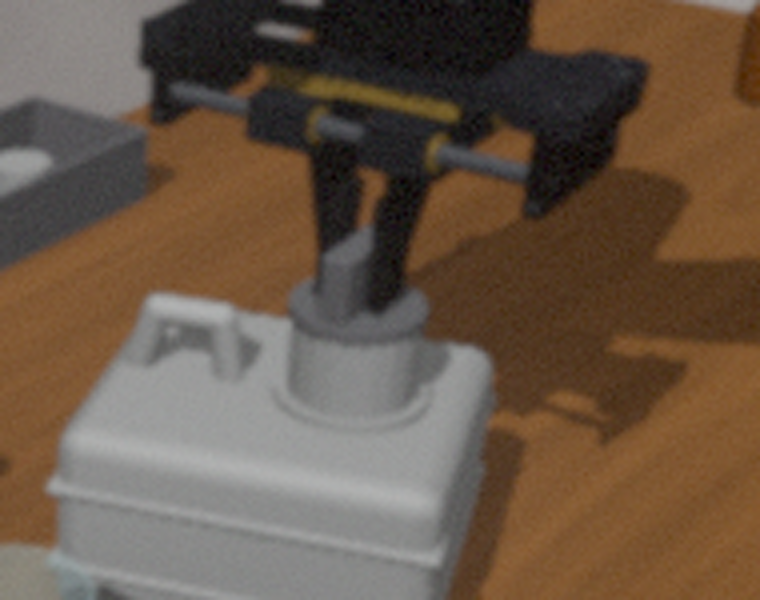

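Request:
play_rows:
  moves:
    - {"dx":-0.05,"dy":0,"dz":0,"yaw":0,"fingers":0.5}
    - {"dx":-0.1,"dy":0,"dz":0,"yaw":0,"fingers":0.5}
    - {"dx":-0.1,"dy":0,"dz":0,"yaw":0,"fingers":3}
    - {"dx":-0.1,"dy":0,"dz":0,"yaw":0,"fingers":5}
    - {"dx":-0.1,"dy":0,"dz":0,"yaw":0,"fingers":8.7}
    - {"dx":-0.1,"dy":0,"dz":0,"yaw":0,"fingers":8.7}
    - {"dx":-0.1,"dy":0,"dz":0,"yaw":0,"fingers":8.7}
    - {"dx":-0.1,"dy":0,"dz":0,"yaw":0,"fingers":8.7}

```text
t: 22.35
tool_pos: [0.511, -0.1962, 0.1493]
tool_rot: [1.153, 1.244, -1.153]
force: [0.2, 0.8, 0.8]
gripper_width: 0.0655
```

```bash
python3 -c "
from h import *
st(.5108,-.1960,4.5)
p,d=snap('side','s5')
cv2.imwrite('pics/s5c.png',cv2.resize(p[110:260,330:520],None,fx=4,fy=4,interpolation=cv2.INTER_CUBIC))
c=cloud('side',d)
for lo,hi in((.141,.149),(.155,.185)):
  m=(d>0)&(c[...,2]>lo)&(c[...,2]<hi)&(np.hypot(c[...,0]-.511,c[...,1]+.196)<.036)
  q=c[m];print(len(q),np.percentile(q[:,2],[5,50,90,95,99]),cv2.minEnclosingCircle(q[:,:2].astype(np.float32)*1000),cv2.minAreaRect(q[:,:2].astype(np.float32)*1000))
"
```

```text
t 22.35 pos [ 0.511  -0.1962  0.1493] yawdeg 4.386700665968198 F [0.1707 0.8142 0.7837] T [-0.0495 -0.178   0.0583] w 0.06554276150068618 tilt 0.0027904313944717494
q [  -4.0336   18.3168  -16.5548   -0.0025  -55.1303 -171.5782]
need cm [ 0.     -0.0223 -0.024 ]
yaw need rad (cw+) -0.001977446419171912
337 [0.1422 0.1465 0.1475 0.1479 0.1485] ((511.1840515136719, -193.5212860107422), 30.583173751831055) ((510.41943359375, -189.947509765625), (56.260955810546875, 53.31088638305664), 31.246562957763672)
422 [0.1565 0.1704 0.1772 0.1785 0.1838] ((511.0970764160156, -194.95297241210938), 35.84436798095703) ((512.6389770507812, -192.05874633789062), (65.37259674072266, 47.66399383544922), 25.539220809936523)
```

View pics/s5c.png

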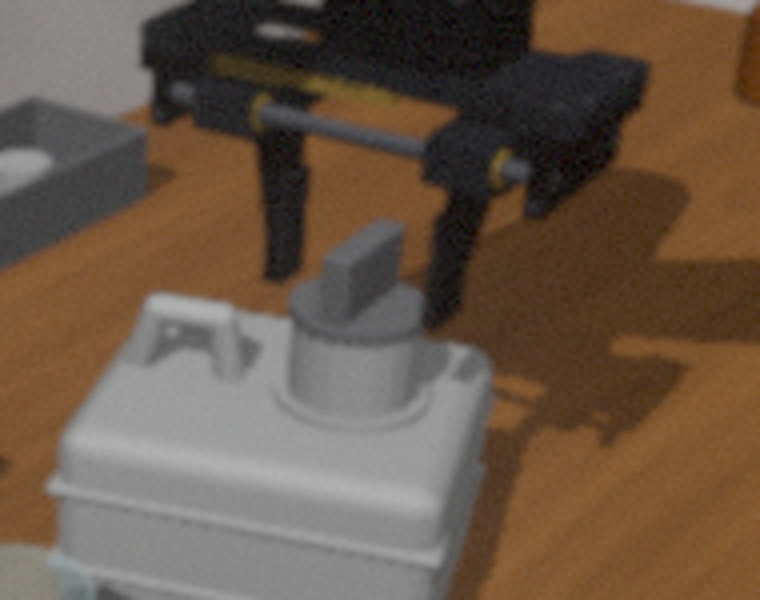

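The flange sits on the rim (about (358,310) in the crop) and stayed put on release. I'll regrasp half a turn back for a gentle check turn against the stop.

Request:
play_rows:
  moves:
    - {"dx":0,"dy":0,"dz":0,"yaw":0,"fingers":8.7}
    - {"dx":0,"dy":0,"dz":0,"yaw":0,"fingers":8.7}
    - {"dx":0,"dy":0,"dz":0,"yaw":-0.18,"fingers":8.7}
    - {"dx":0,"dy":0,"dz":0,"yaw":-0.36,"fingers":8.7}
    - {"dx":0,"dy":0,"dz":0,"yaw":-0.54,"fingers":8.7}
    - {"dx":0,"dy":0,"dz":0,"yaw":-0.72,"fingers":8.7}
    - {"dx":0,"dy":0,"dz":0,"yaw":-0.9,"fingers":8.7}
    - {"dx":0,"dy":0,"dz":0,"yaw":-1.08,"fingers":8.7}
    - {"dx":0,"dy":0,"dz":0,"yaw":-1.26,"fingers":8.7}
    - {"dx":0,"dy":0,"dz":0,"yaw":-1.44,"fingers":8.7}

```text
t: 23.65
tool_pos: [0.5111, -0.1962, 0.1493]
tool_rot: [0.038, 1.57, -0.038]
force: [-0.4, 0.8, -0.2]
gripper_width: 0.0871
```

Request:
play_rows:
  moves:
    - {"dx":0,"dy":0,"dz":0,"yaw":-0.18,"fingers":8.7}
    - {"dx":0,"dy":0,"dz":0,"yaw":-0.36,"fingers":8.7}
    - {"dx":0,"dy":0,"dz":0,"yaw":-0.54,"fingers":8.7}
    - {"dx":0,"dy":0,"dz":0,"yaw":-0.72,"fingers":8.7}
    - {"dx":0,"dy":0,"dz":0,"yaw":-0.9,"fingers":8.7}
    - {"dx":0,"dy":0,"dz":0,"yaw":-1.08,"fingers":8.7}
    - {"dx":0,"dy":0,"dz":0,"yaw":-1.26,"fingers":8.7}
    - {"dx":0,"dy":0,"dz":0,"yaw":-1.44,"fingers":8.7}
    - {"dx":0,"dy":0,"dz":0,"yaw":-1.62,"fingers":8.7}
    - {"dx":0,"dy":0,"dz":0,"yaw":-1.7,"fingers":8.7}

```text
t: 24.9
tool_pos: [0.5111, -0.1962, 0.1493]
tool_rot: [-1.267, 1.171, 1.267]
force: [-0.2, 0.6, -0.7]
gripper_width: 0.0871
```

Request:
play_rows:
  moves:
    - {"dx":-0.1,"dy":0,"dz":0,"yaw":0,"fingers":5}
    - {"dx":-0.1,"dy":0,"dz":0,"yaw":0,"fingers":0.5}
    - {"dx":-0.1,"dy":0,"dz":0,"yaw":0,"fingers":0.5}
    - {"dx":-0.1,"dy":0,"dz":0,"yaw":0,"fingers":0.5}
    - {"dx":-0.1,"dy":0,"dz":0,"yaw":0,"fingers":0.5}
    - {"dx":-0.1,"dy":0,"dz":0,"yaw":0,"fingers":0.5}
    - {"dx":-0.1,"dy":0,"dz":0,"yaw":0,"fingers":0.5}
    - {"dx":-0.1,"dy":0,"dz":0,"yaw":0,"fingers":0.5}
    - {"dx":-0.1,"dy":0,"dz":0,"yaw":0,"fingers":0.5}
    - {"dx":-0.1,"dy":0,"dz":0,"yaw":0,"fingers":0.5}
  newtons: 15

```text
t: 26.15
tool_pos: [0.5111, -0.1962, 0.1503]
tool_rot: [-1.264, 1.173, 1.264]
force: [-0.2, -0.2, -0.7]
gripper_width: 0.0142
```

```bash
python3 -c "
from h import *
st(.5108,-.1960,-175.5)"
```

```text
t 26.15 pos [ 0.5111 -0.1962  0.1503] yawdeg -175.70625639641588 F [-0.1859 -0.2144 -0.6731] T [ 0.0592 -0.144  -0.0169] w 0.014178678889689917 tilt 0.012012715432092019
q [ -4.0344  18.2581 -16.4759  -0.0004 -55.254    8.3284]
need cm [-0.      0.0324  0.0271]
yaw need rad (cw+) -0.003599853220755759
```

Request:
play_rows:
  moves:
    - {"dx":0.03,"dy":0,"dz":0,"yaw":0,"fingers":0.5}
    - {"dx":0.05,"dy":0,"dz":0,"yaw":0.05,"fingers":0.5}
    - {"dx":0.05,"dy":0,"dz":0,"yaw":0.1,"fingers":0.5}
    - {"dx":0.05,"dy":0,"dz":0,"yaw":0.1,"fingers":0.5}

```text
t: 26.65
tool_pos: [0.5111, -0.1964, 0.1503]
tool_rot: [-1.193, 1.22, 1.192]
force: [-1.1, -0.3, 2.9]
gripper_width: 0.014
```

```bash
python3 -c "
from h import *
st(.5108,-.1960,-175.5)"
```

```text
t 26.65 pos [ 0.5111 -0.1964  0.1503] yawdeg 178.68423310918467 F [-1.1318 -0.3258  2.8728] T [0.0741 0.237  0.3946] w 0.013963440337438989 tilt 0.04034350285707393
q [ -4.0288  18.257  -16.4975   0.0475 -55.2353   2.6859]
need cm [-0.      0.0327  0.0397]
yaw need rad (cw+) -0.10150428077320099
```

Request:
play_rows:
  moves:
    - {"dx":0,"dy":0,"dz":0,"yaw":0.05,"fingers":0.5}
    - {"dx":0,"dy":0,"dz":0,"yaw":0.1,"fingers":0.5}
    - {"dx":0,"dy":0,"dz":0,"yaw":0.1,"fingers":0.5}

```text
t: 27.02
tool_pos: [0.5111, -0.1966, 0.1503]
tool_rot: [-1.119, 1.265, 1.118]
force: [-1.4, -2.0, 3.9]
gripper_width: 0.0158
```

```bash
python3 -c "
from h import *
st(.5108,-.1960,-175.5)"
```

```text
t 27.025 pos [ 0.5111 -0.1966  0.1503] yawdeg 172.97942117126854 F [-1.4498 -1.9868  3.9298] T [-0.3617  0.3384  0.5099] w 0.0158166640246575 tilt 0.056617768554684735
q [ -4.0458  18.2619 -16.4956   0.0661 -55.2266  -3.0125]
need cm [-0.0001  0.0423  0.0597]
yaw need rad (cw+) -0.20107203229691586
```

Torque rose to about 0.4–0.5 N·m, the fingers began to slip and there was no further descent, so this is the hard stop. Unwinding, releasing and backing away.

Request:
play_rows:
  moves:
    - {"dx":-0.03,"dy":0,"dz":0,"yaw":-0.08,"fingers":0.5}
    - {"dx":-0.05,"dy":0,"dz":0,"yaw":-0.12,"fingers":0.5}
    - {"dx":-0.05,"dy":0,"dz":0,"yaw":-0.12,"fingers":4}
    - {"dx":-0.05,"dy":0,"dz":0,"yaw":-0.12,"fingers":8.7}
    - {"dx":-0.05,"dy":0,"dz":0,"yaw":-0.12,"fingers":8.7}
    - {"dx":-0.05,"dy":0,"dz":0,"yaw":-0.12,"fingers":8.7}
    - {"dx":-0.05,"dy":0,"dz":0,"yaw":-0.12,"fingers":8.7}
    - {"dx":-3,"dy":0,"dz":0,"yaw":-0.12,"fingers":8.7}
    - {"dx":-6,"dy":0,"dz":0,"yaw":-0.12,"fingers":8.7}
    - {"dx":-10,"dy":0,"dz":0,"yaw":-0.12,"fingers":8.7}

```text
t: 28.28
tool_pos: [0.5105, -0.1961, 0.25]
tool_rot: [-1.204, 1.213, 1.207]
force: [0.3, -0.6, -0.5]
gripper_width: 0.0839
```

Request:
play_rows:
  moves:
    - {"dx":-1,"dy":0,"dz":0,"yaw":0,"fingers":8.7}
    - {"dx":-1,"dy":0,"dz":0,"yaw":0,"fingers":8.7}
    - {"dx":-1,"dy":0,"dz":0,"yaw":0,"fingers":8.7}

```text
t: 28.65
tool_pos: [0.5102, -0.196, 0.2582]
tool_rot: [-1.203, 1.213, 1.208]
force: [0.2, 0.1, -0.4]
gripper_width: 0.0871
```

```bash
python3 -c "
from h import *
st()
p,d=snap('side','s6')
cv2.imwrite('pics/s6c.png',cv2.resize(p[110:310,230:480],None,fx=3,fy=3,interpolation=cv2.INTER_CUBIC))
c=cloud('side',d)
m=(d>0)&(c[...,2]>.1435)&(c[...,2]<.149)&(np.hypot(c[...,0]-.511,c[...,1]+.196)<.036)
q=c[m];A=np.c_[q[:,:2]-[.511,-.196],np.ones(len(q))];s=np.linalg.lstsq(A,q[:,2],rcond=None)[0];print('flange plane',s,np.median(q[:,2]),cv2.minEnclosingCircle(q[:,:2].astype(np.float32)*1000))
m=(d>0)&(c[...,2]>.170)&(c[...,2]<.182)&(np.hypot(c[...,0]-.511,c[...,1]+.196)<.036)
q=c[m];print('bar top',np.percentile(q[:,2],[5,50,95]),cv2.minAreaRect(q[:,:2].astype(np.float32)*1000))
"
```

```text
t 28.65 pos [ 0.5102 -0.196   0.2582] yawdeg 179.69749210669605 F [ 0.1846  0.0506 -0.4486] T [ 0.0939 -0.0298  0.0017] w 0.08707020079721098 tilt 0.17457413355737192
q [ -4.0358  13.0991  -7.1653  -0.0374 -69.9066   3.7461]
flange plane [ 0.0097 -0.0156  0.1467] 0.14665967713434097 ((510.8193054199219, -193.388916015625), 30.48966407775879)
bar top [0.171  0.176  0.1774] ((510.9145812988281, -194.3408660888672), (15.043773651123047, 52.3073844909668), 1.213789463043213)
```

View pics/s6c.png

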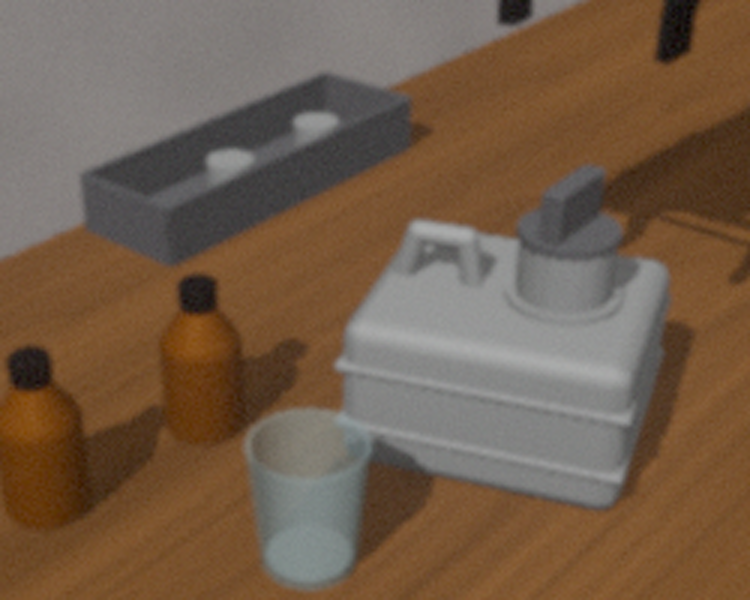

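The plug sits flush and upright on the neck (about (570,235) in the crop). The bottles and the beaker are where they were, and the gripper is clear. Handing in.

```bash
python3 -c "
from cell import env
print(env.sign_off())"
```

```text
the job is handed in; nothing more can be done
None
```

The plug is screwed fully home in the canister's neck, released, and the job was handed in at about 29 s of the 72 s allowed. No verdict was reported.

- **Finding the thread:** I set the plug on the crest at about 5–7 N and turned it counter-clockwise about 48° in all, until the force vanished as the lugs passed the edge. Lowering it from there, it met the thread-start level about 10 mm below the crest.
- **Screwing in:** I turned it clockwise about 137° with a light press, following it down about 4.8 mm until the flange met the rim. After regrasping it half a turn back, I made a gentle check turn. The torque rose to 0.4–0.5 N·m, the fingers began to slip and the plug went no lower, so I took this as the hard stop. The highest force I read was about 7 N.
- **Last checks:** From the side camera, the flange top is at 0.1467 m against 0.146 m expected, and the bar top at 0.176 m as expected. The fitted tilt is about 0.02 rad, and the plug's centre is within 1–2 mm of the neck axis, which is within camera error. The gripper is open and about 8 cm above the plug. The bottles and beaker look untouched in the last picture; I did not measure their positions.
- **Disagreement:** The arm's measured position shifted by about 1 mm sideways between contact phases. It caused no problem.

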